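# Clear and open the parts case

### The job

Someone left a bearing housing on the shut lid of the parts case. Without picking it up, push it with the fingertips across onto the level white stand right beside the case, so that its whole foot stands there upright, then flip the case's lid up and over past upright with the fingertips, so that it stays open by its own weight. Do not let the housing fall, do not raise the lid while the housing is still on it, and leave the other things lying about where they are.

Things in the scene. Friction and masses are not known exactly. Their poses are not given: they have to be found in the camera images.
- case: Fixed blue open-topped plastic parts case, 130 (x) x 190 (y) x 100 mm high, 5 mm walls, closed by a flat grey hinged lid. Origin at the centre of its underside on the bench; its x axis points from the lip side (nearest the robot) to the hinge side, y to the left, z up. It is placed and turned differently each time (within 0.3 rad).
- lid (a joint): Angle of the lid's hinge in rad: 0 shut, grows as the lid opens upward and away from the robot, stops at 1.95. Free hinge, no latch or spring: below about 1.5 rad the lid falls shut, above about 1.6 rad it falls open onto its stop. The lid is a flat plate 162 x 190 x 7 mm, about 0.13 to 0.25 kg; shut, its top is 107.5 mm above the bench and its sides are flush with the case; its front edge overhangs the front of the case by 32 mm (the lip), free underneath down to the bench.
- lid_lip (a point): Middle of the lid's front edge, at the level of its underside (100.5 mm above the bench when shut). Moves with the lid.
- lid_hinge (a point): Middle of the hinge line, at the level of the lid's underside, 65 mm beyond the case's centre, over the far wall; the line runs along the case's y axis. 162 mm from lid_lip.
- housing: Loose steel pillow-block bearing housing, 0.3 to 0.55 kg, standing on the lid near its middle, roughly in line with the case (within 0.25 rad). Foot 84 (its x) x 50 (its y) x 16 mm high, above it a round-topped body 48 (x) x 36 (y) mm up to 54 mm, with the shaft bore along y. Origin at the centre of its underside, z up.
- stand: Fixed low stand with a white steel top, 160 (x) x 150 (y) mm, on four blue legs, axes parallel to the case's. Its flat top is 105.5 mm above the bench, 2 mm lower than the shut lid, with a 4 mm gap between lid and top. It stands on the left or the right of the case, its centre 174 mm from the case's along the case's y axis. Origin on the bench under its centre.
- bin: Fixed open blue bin, 140 x 150 x 70 mm high, on the other side of the case, its centre 174 mm from the case's; not to be used. Origin at the centre of its underside.
- spring_a: Bystander: blue coil spring, 32 mm thick, 90 mm long, lying in the bin. Origin underneath its middle.
- spring_b: Bystander: blue coil spring, 36 mm thick, 110 mm long, lying on the bench to the left. Origin underneath its middle.
- race_a: Bystander: steel bearing ring, 62 mm across, 18 mm high, on the bench to the front left of the case. Origin at the centre of its underside.
- race_b: Bystander: dark steel ring, 76 mm across, 22 mm high, on the bench to the right. Origin at the centre of its underside.
- wrench: Bystander: wrench, 160 mm long, lying on the bench to the front right of the case. Origin underneath it.
- jar: Bystander: closed clear jar, 60 mm across, 85 mm high, standing behind the case. Origin at the centre of its underside.
- oil: Bystander: white plastic bottle, 54 mm across, 150 mm high, standing to the right. Origin at the centre of its underside.
Mind the look-alikes: they are no part of the job. What is shaped like the stand but red is not meant.

How it is judged:
On the way, in this order (a step that is already met when the one before it is completed fails the run):
1. the housing stands on the stand, the lid still shut (x of housing in the frame of stand between -0.045 and 0.045 m and y of housing in the frame of stand between -0.05 and 0.05 m and height (world z) of housing between 0.102 and 0.109 m and angle between housing's own z axis and vertical below 0.06 rad and contact force between housing and lid below 0.05 N and linear speed of housing below 0.02 m/s and value of joint lid below 0.1 rad), for 0.2 s.
2. the lid is flipped over past upright (value of joint lid above 1.75 rad), for 0.2 s.
At the end, for the whole second after the job is handed in: The housing stands upright (within 0.06 rad) and at rest on the stand's top, its centre within 45 mm (x) and 50 mm (y) of the stand's centre and clear of the lid; the lid rests open beyond 1.75 rad (stop at 1.95) (x of housing in the frame of stand between -0.045 and 0.045 m and y of housing in the frame of stand between -0.05 and 0.05 m and height (world z) of housing between 0.102 and 0.109 m and angle between housing's own z axis and vertical below 0.06 rad and contact force between housing and lid below 0.05 N and linear speed of housing below 0.02 m/s and value of joint lid above 1.75 rad and velocity of joint lid between -0.05 and 0.05 rad/s); the robot touches nothing.
It fails at once if the housing is lifted (its foot more than 9 mm above the lid's top) (height (world z) of housing above 0.1165 m).
It fails at once if the housing falls or is tipped (height (world z) of housing below 0.095 m or angle between housing's own z axis and vertical above 0.4 rad).
It fails at once if the lid is raised while the housing is still on it (value of joint lid above 0.15 rad and contact force between housing and lid above 0.05 N).
It fails at once if a bystander is moved more than 30 mm (distance of any of spring_a, spring_b, race_a, race_b, wrench, jar, oil from where it was at the start of the episode above 0.03 m).
It also fails if it takes over 58 s, if anything falls off the work surface, if the arm or the gripper's body presses on something with over 40 N, if the wrist force passes 120 N, or if a joint passes its speed limit or range.

### The arm

A 6-joint arm with a two-finger parallel gripper is mounted at the origin on the work surface. World frame = base frame: x ahead of the robot, y to its left, z up, the work surface at z = 0. Lengths are in m, angles in rad, forces in N, time in s.
With the tool pointing down it reaches from about 0.35 to 0.725 m from the base axis. Payload 4.3 kg.
Tool frame: the origin (TCP) lies at the very end of the fingers, on their centre line; the grasp point (between the pads) lies behind it (grip_point_offset is the y of the grasp point in the tool frame, in m); y points along the fingers, z is the direction in which the jaws open and shut, and the axes are right-handed (so a half turn about y gives the same grasp; the last joint's range is limited). The gripper opens to 85 mm and grips with 20 to 120 N. Pads are 22 mm wide; open, the fingers measure 114 mm over their backs; the gripper's body (76 mm by 85 mm) begins 54 mm behind the grasp point. The pads swing forward as they close: fully open they stand 13 mm farther back than shut.
Start: joints at [1.195, 0.377, 0.081, 1.274, 0, 1.46], TCP at [0.151, 0.555, 0.231] pointing down, gripper open.
Joint ranges: [-2.72, 2.72], [-0.84, 1.66], [-1.02, 1.22], [-1.77, 2.12], [-1.37, 1.28], [-3.14, 3.14]. Speed limits (rad/s): [2.57, 2.57, 3.14, 3.14, 3.14, 3.14].

### API

Orientations are given as a rotation vector (axis times angle).
In Python, from workcell import move_ptp, move_linear, goto_joints, gripper_to, sleep, ik, snapshot, get_calibration, MotionError, finish_job, read_clock, read_joints, read_qvel, read_joint_efforts, read_eef_pos, read_tcp_rot, read_ft_force, read_torque, read_grip_width, grip_point_offset gives the robot as it stands. The module is installed in compiled form; this text tells all that it offers. Calls block until the motion is done:
- move_ptp(position, orientation): joint-space move of the TCP to a pose.
- move_linear(position, rotation=None, rate=0.15, max_force=None): straight line of the TCP; rotation=None keeps the orientation; rate is the mean speed in m/s. With max_force (N) it stops when the force on the tool has changed by that much, and returns True; else False.
- goto_joints(angles): joint-space move.
- gripper_to(opening, newtons=None): finger opening in m; newtons is the grip in N (None keeps the last); returns when the fingers have stopped.
- sleep(seconds).
- ik(position, orientation): joint angles nearest the present ones, or None.
- snapshot(name): name is "scene" or "top"; returns the picture (420x560x3 uint8, red, green, blue); there is no depth.
- get_calibration(name): a dict with "camera_matrix" (3x3 intrinsics, pixels), "dist" ([k1, k2, p1, p2, k3] as OpenCV has them; the pictures are not rectified), "T" (4x4, takes a point from camera to world coordinates). Camera axes: x right, y down, z forward; pixel columns grow to the right and rows downward; lengths in m; the calibration is good to about 2 mm. A picture is of the moment at which its call begins. get_calibration takes no time and is no camera call.
A pose or a line that the arm cannot do raises MotionError and nothing moves.
- finish_job(): hands the job in, once; it reports no verdict.
Readings, each from a call of its own:
- read_clock(): time.
- read_joints(): joint angles.
- read_qvel(): joint speeds.
- read_joint_efforts(): joint torques, N m.
- read_eef_pos(): TCP position.
- read_tcp_rot(): TCP orientation.
- read_ft_force(): force on the tool from outside, world axes, zero at the start.
- read_torque(): the same for the moment, N m.
- read_grip_width(): finger opening in m.
Only numpy, scipy, OpenCV 4.12 (cv2) and the standard library are available. Lean on these libraries where they do the work, as an engineer would, in place of code of your own. Each camera call takes 0.05 s, during which the arm holds its last target.

## Working session

There is one attempt and no reset: what is moved stays moved. The work goes in short steps, each a Python script; the robot and the scene stay as the last script left them, time stands still between calls to the robot, and variables do not carry over. Pictures are saved under pics/ and viewed, and the job is handed in when it is done.

```bash
mkdir -p pics && python3 - <<'E'
from workcell import *
import cv2,numpy as np
for n in("scene","top"):
    im=snapshot(n);cv2.imwrite(f"pics/{n}0.png",im[:,:,::-1])
    c=get_calibration(n);print(n,np.round(c["camera_matrix"],1).tolist(),np.round(c["dist"],3),np.round(c["T"],3).tolist())
print(read_clock(),read_eef_pos(),read_tcp_rot(),grip_point_offset if not callable(grip_point_offset) else grip_point_offset(),read_grip_width(),read_ft_force())
E
```

```text
scene [[473.8, 0.0, 277.8], [0.0, 473.8, 208.8], [0.0, 0.0, 1.0]] [0.027 0.    0.    0.    0.   ] [[0.059, 0.735, -0.676, 1.519], [0.998, -0.044, 0.04, -0.082], [0.0, -0.677, -0.736, 1.195], [0.0, 0.0, 0.0, 1.0]]
top [[429.1, 0.0, 277.0], [0.0, 429.1, 209.8], [0.0, 0.0, 1.0]] [-0.096  0.     0.     0.     0.   ] [[0.046, -0.969, 0.241, 0.244], [-0.999, -0.046, 0.007, -0.009], [0.004, -0.241, -0.97, 1.292], [0.0, 0.0, 0.0, 1.0]]
0.1 [0.15082355 0.55426862 0.23046121] [-1.56246648  0.2090134  -0.20835862] -0.0187 0.08551342855613009 [ 0.16145837 -0.42001526 -0.3621775 ]
```

View pics/scene0.png

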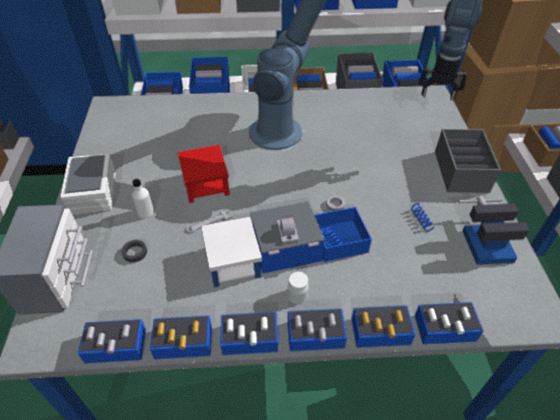

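View pics/top0.png

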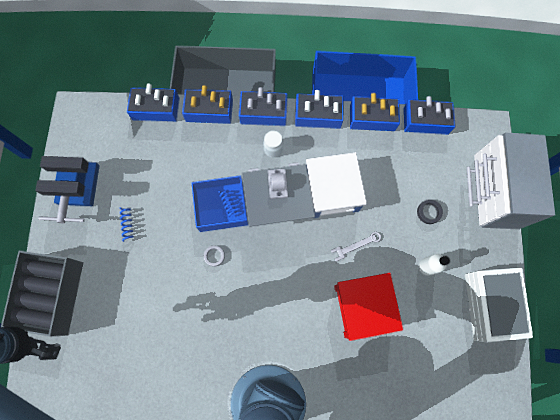

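The scene view looks back at the robot, so the robot's left appears on the right of that picture. There are two stand-shaped things: a white one at top (337,184) touching the case, and a red one at (369,305). The white one fits the description because it is white and right beside the case, on its right. The housing is at top (278,183) and the bin is on the left at (219,203). I'll confirm with a crop and measure the corners.

```bash
cat > h.py <<'E'
from workcell import *
import cv2,numpy as np
def ray(n,uv,z):
    c=get_calibration(n);K=np.array(c["camera_matrix"]);T=np.array(c["T"])
    p=cv2.undistortPoints(np.array(uv,float).reshape(-1,1,2),K,np.array(c["dist"])).reshape(-1,2)
    d=np.c_[p,np.ones(len(p))]@T[:3,:3].T;o=T[:3,3]
    return o+d*((z-o[2])/d[:,2])[:,None]
def proj(n,P):
    c=get_calibration(n);T=np.linalg.inv(np.array(c["T"]))
    return cv2.projectPoints(np.array(P,float).reshape(-1,1,3),cv2.Rodrigues(T[:3,:3])[0],T[:3,3],np.array(c["camera_matrix"]),np.array(c["dist"]))[0].reshape(-1,2)
E
python3 - <<'E'
from h import *
for n,(x0,y0,x1,y1) in {"top":(180,130,380,270),"scene":(190,180,390,320)}.items():
    im=cv2.imread(f"pics/{n}0.png")
    cv2.imwrite(f"pics/{n}crop.png",cv2.resize(im[y0:y1,x0:x1],None,fx=4,fy=4,interpolation=cv2.INTER_CUBIC))
    m=(im.min(2)>225).astype(np.uint8)
    cs,_=cv2.findContours(m,0,2)
    for c in cs:
        M=cv2.contourArea(c);r=cv2.minAreaRect(c)
        if M>1000 and 190<r[0][0]<390 and 130<r[0][1]<330:
            b=cv2.boxPoints(r);ap=cv2.approxPolyDP(c,6,True)[:,0]
            w=ray(n,ap,.1055);print(n,M,ap.tolist(),np.round(w[:,:2],4).tolist())
E
```

```text
top 2585.5 [[355, 152], [306, 159], [316, 211], [365, 203]] [[0.7264, -0.2225], [0.6968, -0.0778], [0.5408, -0.1109], [0.5712, -0.2514]]
scene 1941.5 [[249, 218], [203, 227], [210, 266], [260, 256]] [[0.5512, -0.1127], [0.5793, -0.2518], [0.7249, -0.2253], [0.6984, -0.0839]]
```

```bash
ls pics
```

```text
scene0.png
scenecrop.png
top0.png
topcrop.png
```

View pics/topcrop.png

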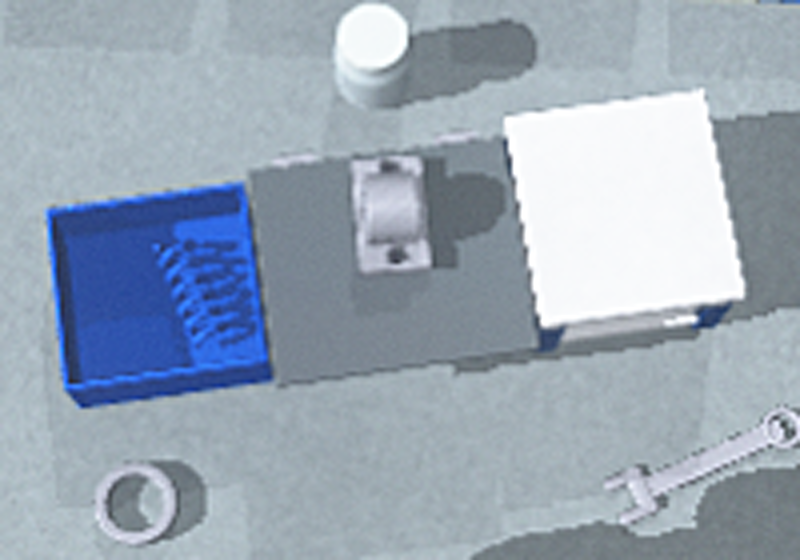

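View pics/scenecrop.png

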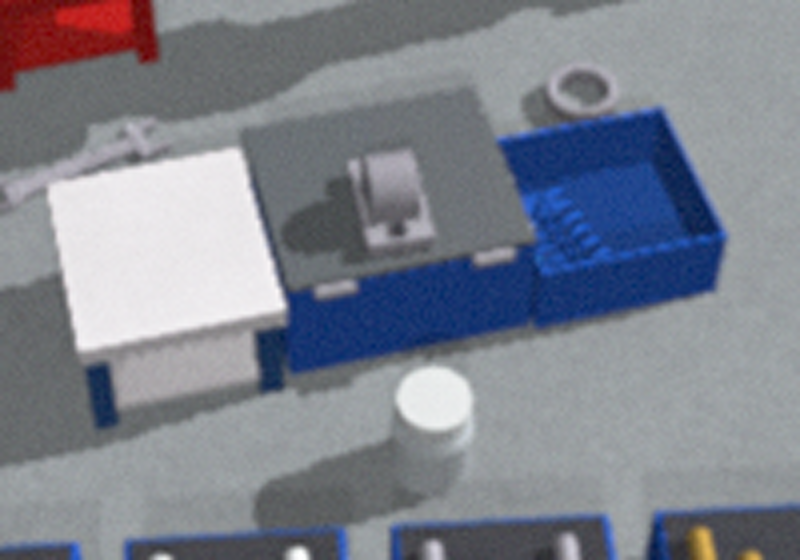

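The crops confirm it: white stand on the right of the case, housing upright on the shut lid. Corners come next (lid about (242,172), (306,164), (315,216), (249,227); housing foot about (278,183)).

```bash
python3 - <<'E'
from h import *
f=lambda a,o:np.array(a,float)/4+np.array(o)-0.375
T=(180,130);S=(190,180)
lt=ray("top",f([(250,170),(505,137),(540,345),(275,388)],T),.1075)
ls=ray("scene",f([(240,128),(473,87),(533,240),(292,286)],S),.1075)
ht=ray("top",f([(352,158),(424,155),(430,268),(358,272)],T),.1235)
hs=ray("scene",f([(348,160),(372,250),(436,240)],S),.1235)
for n,a in zip("lt ls ht hs".split(),(lt,ls,ht,hs)):print(n,np.round(a[:,:2],3).tolist(),np.round(a.mean(0)[:2],4))
h=(hs[0]+hs[2])/2;print("hs centre",h)
th=.196;ex=np.array([np.cos(th),np.sin(th)]);ey=np.array([-ex[1],ex[0]])
st=np.array([.636,-.167]);
for p in (ht.mean(0)[:2],h[:2],lt.mean(0)[:2],ls.mean(0)[:2]):print("in stand frame",(p-st)@ex,(p-st)@ey)
# ik checks
from scipy.spatial.transform import Rotation as R
case=st+.174*ey
def rot(phi,flip=1):
    e3=np.array([*ex,0]);f3=np.array([*ey,0]);z=np.array([0,0,1.])
    y=np.cos(phi)*e3-np.sin(phi)*z   # tool y
    return y
for flip in(1,-1):
    zt=flip*np.array([*ex,0]);y=np.array([0,0,-1.]);M=np.c_[np.cross(y,zt),y,zt]
    rv=R.from_matrix(M).as_rotvec()
    for d in (.23,.15,.05):
        p=st+ey*d;print("down",flip,d,ik([*p,.115],rv),ik([*p,.25],rv) is not None)
hinge=case+.065*ex
for flip in(1,-1):
  for phi in(0,.2,.4,.6,.8):
    y=rot(phi);zt=flip*np.array([*ey,0]);M=np.c_[np.cross(y,zt),y,zt];rv=R.from_matrix(M).as_rotvec()
    o=[]
    for a in(0,.4,.8,1.2,1.6,1.8):
        p=np.array([*(hinge-ex*.15*np.cos(a)),.1005+.15*np.sin(a)-(.02 if a<.1 else 0)])
        q=ik(p,rv);o.append(None if q is None else np.round(q,2).tolist())
    print(flip,phi,[x is not None for x in o],o[0],o[-1])
E
```

```text
lt [[0.647, 0.107], [0.681, -0.078], [0.526, -0.107], [0.486, 0.078]] [5.848e-01 1.000e-04]
ls [[0.527, -0.11], [0.494, 0.075], [0.651, 0.103], [0.683, -0.076]] [ 0.5885 -0.0022]
ht [[0.654, 0.033], [0.658, -0.019], [0.574, -0.027], [0.569, 0.024]] [0.6138 0.0027]
hs [[0.579, -0.029], [0.666, -0.017], [0.659, 0.03]] [ 0.6347 -0.0055]
hs centre [6.19069641e-01 2.90712568e-04 1.23500000e-01]
in stand frame 0.01128337815609946 0.17079562491854952
in stand frame 0.01597324489687297 0.16738481121749182
in stand frame -0.01766809266927456 0.17385551568721438
in stand frame -0.014460805234961321 0.17093562758826902
down 1 0.23 [-0.00795933  0.47127201 -0.08152133  1.01800299  0.          1.366837  ] True
down 1 0.15 [-0.13719154  0.49609484 -0.04098922  1.03371227  0.          1.23760479] True
down 1 0.05 [-0.28566345  0.55486908  0.05750929  1.07343654  0.          1.08913288] True
down -1 0.23 [-0.00795933  0.47127201 -0.08152133  1.01800299  0.         -1.77475566] True
down -1 0.15 [-0.13719154  0.49609484 -0.04098922  1.03371227  0.         -1.90398786] True
down -1 0.05 [-0.28566345  0.55486908  0.05750929  1.07343654  0.         -2.05245978] True
1 0 [False, False, False, False, False, False] None None
1 0.2 [False, False, False, False, False, False] None None
1 0.4 [False, False, False, False, False, False] None None
1 0.6 [False, False, False, True, True, True] None [-0.2, 0.07, -0.82, -0.25, 0.33, -0.23]
1 0.8 [False, False, True, True, True, True] None [-0.17, 0.09, -0.59, 0.16, 0.25, -0.27]
-1 0 [False, False, False, False, False, False] None None
-1 0.2 [False, False, False, False, False, False] None None
-1 0.4 [False, False, False, False, False, False] None None
-1 0.6 [False, False, False, True, True, True] None [-0.2, 0.07, -0.82, -0.25, 0.33, 2.91]
-1 0.8 [False, False, True, True, True, True] None [-0.17, 0.09, -0.59, 0.16, 0.25, 2.87]
```

```bash
cat >> h.py <<'E'
from scipy.spatial.transform import Rotation as R
th=.196;ex=np.array([np.cos(th),np.sin(th)]);ey=np.array([-ex[1],ex[0]])
st=np.array([.636,-.167]);case=st+.174*ey;hinge=case+.065*ex
def orient(y,z):
    return R.from_matrix(np.c_[np.cross(y,z),y,z]).as_rotvec()
DOWN=orient(np.array([0,0,-1.]),np.array([*ex,0]))
def liftpose(a,phi,psi,s=.02,off=.011,yo=0.,gap=0.):
    """TCP pose following the lip: a lid angle, phi tool pitch below horizontal, psi world yaw of tool"""
    m=max(phi,a)
    lx,lz=-.162*np.cos(a),.1005+.162*np.sin(a)
    X=lx+s*np.cos(m)-(off+gap)*np.sin(phi); Z=lz-s*np.sin(m)-(off+gap)*np.cos(phi)
    p=hinge+ex*X+ey*yo
    u=np.array([np.cos(psi),np.sin(psi),0])
    y=np.cos(phi)*u-np.sin(phi)*np.array([0,0,1.]);z=np.array([-u[1],u[0],0])
    return np.array([*p,Z]),orient(y,z)
E
python3 - <<'E'
from h import *
for yo in(0,.04,-.04):
 for psi in(0,.1,.196):
  print(yo,psi)
  for a in(0,.2,.4,.6,.8,1,1.3,1.6,1.85):
    print("  ",a,[ph for ph in np.round(np.arange(.4,1.41,.1),1) if ik(*liftpose(a,ph,psi,yo=yo)) is not None])
E
```

```text
0 0
   0 [np.float64(1.1), np.float64(1.2), np.float64(1.3), np.float64(1.4)]
   0.2 [np.float64(1.0), np.float64(1.1), np.float64(1.2), np.float64(1.3), np.float64(1.4)]
   0.4 [np.float64(1.0), np.float64(1.1), np.float64(1.2), np.float64(1.3), np.float64(1.4)]
   0.6 [np.float64(0.9), np.float64(1.0), np.float64(1.1), np.float64(1.2), np.float64(1.3), np.float64(1.4)]
   0.8 [np.float64(0.8), np.float64(0.9), np.float64(1.0), np.float64(1.1), np.float64(1.2), np.float64(1.3), np.float64(1.4)]
   1 [np.float64(0.7), np.float64(0.8), np.float64(0.9), np.float64(1.0), np.float64(1.1), np.float64(1.2), np.float64(1.3), np.float64(1.4)]
   1.3 [np.float64(0.7), np.float64(0.8), np.float64(0.9), np.float64(1.0), np.float64(1.1), np.float64(1.2), np.float64(1.3), np.float64(1.4)]
   1.6 [np.float64(0.6), np.float64(0.7), np.float64(0.8), np.float64(0.9), np.float64(1.0), np.float64(1.1), np.float64(1.2), np.float64(1.3), np.float64(1.4)]
   1.85 [np.float64(0.5), np.float64(0.6), np.float64(0.7), np.float64(0.8), np.float64(0.9), np.float64(1.0), np.float64(1.1), np.float64(1.2), np.floa
[... 8755 characters left out ...]
(1.3), np.float64(1.4)]
   1 [np.float64(0.7), np.float64(0.8), np.float64(0.9), np.float64(1.0), np.float64(1.1), np.float64(1.2), np.float64(1.3), np.float64(1.4)]
   1.3 [np.float64(0.6), np.float64(0.7), np.float64(0.8), np.float64(0.9), np.float64(1.0), np.float64(1.1), np.float64(1.2), np.float64(1.3), np.float64(1.4)]
   1.6 [np.float64(0.5), np.float64(0.6), np.float64(0.7), np.float64(0.8), np.float64(0.9), np.float64(1.0), np.float64(1.1), np.float64(1.2), np.float64(1.3), np.float64(1.4)]
   1.85 [np.float64(0.4), np.float64(0.5), np.float64(0.6), np.float64(0.7), np.float64(0.8), np.float64(0.9), np.float64(1.0), np.float64(1.1), np.float64(1.2), np.float64(1.3), np.float64(1.4)]
```

```bash
python3 - <<'E'
from h import *
gripper_to(.045)
p=st+ex*.012+ey*.226
move_ptp([*p,.27],DOWN)
move_linear([*p,.13],rate=.15)
hit=move_linear([*p,.095],rate=.03,max_force=4)
z=read_eef_pos();print(hit,z,read_ft_force(),read_grip_width(),read_clock())
move_linear([p[0],p[1],z[2]+.006],rate=.05)
print(read_eef_pos(),read_ft_force(),read_clock())
for n in("scene","top"):
    cv2.imwrite(f"pics/{n}1.png",snapshot(n)[:,:,::-1])
E
python3 -c "
import cv2,numpy as np
a=cv2.imread('pics/scene1.png')[170:310,190:390];b=cv2.imread('pics/top1.png')[120:260,180:380]
cv2.imwrite('pics/c1.png',cv2.resize(np.hstack([a,b]),None,fx=2,fy=2,interpolation=2))"
```

```text
True [0.60348036 0.05703602 0.10530088] [-2.41219702  0.87147914  5.93119694] 0.044749375036149015 4.8667
[0.6040649  0.05699987 0.11146978] [ 0.48407135  0.24608341 -0.32794074] 5.15
```

View pics/c1.png

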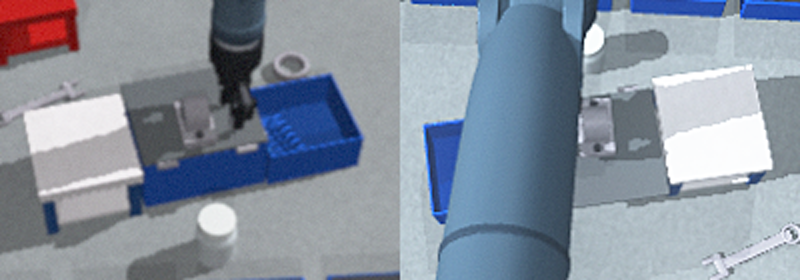

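The fingers are on the left of the housing (scene crop (195,120)) and clear of it; lid contact was at TCP z 0.105. Now I'll push.

```bash
python3 - <<'E'
from h import *
z=read_eef_pos()[2]
for d,r in((.14,.05),(.07,.05),(.036,.03)):
    p=st+ex*.012+ey*d
    print(move_linear([*p,z],rate=r,max_force=30),np.round(read_eef_pos(),4),np.round(read_ft_force(),1),read_clock())
p=st+ex*.012+ey*.06
move_linear([*p,z],rate=.05)
move_linear([*p,.23],rate=.2)
q=case-ex*.16
move_ptp([q[0]-.03,q[1]+.1,.27],DOWN)
print(read_clock())
for n in("scene","top"):
    cv2.imwrite(f"pics/{n}2.png",snapshot(n)[:,:,::-1])
a=cv2.imread('pics/scene2.png')[170:310,190:390];b=cv2.imread('pics/top2.png')[120:260,180:380]
cv2.imwrite('pics/c2.png',cv2.resize(np.vstack([a,b]),None,fx=2.1*1,fy=2.1,interpolation=2))
E
```

```text
False [ 0.6206 -0.0273  0.1111] [-0.2  2.9  3.4] 7.1167
False [ 0.6344 -0.0961  0.1114] [-0.3  1.2 -0.6] 8.6667
False [ 0.6408 -0.1296  0.1109] [-0.5  2.3  1.5] 9.95
12.4333
```

View pics/c2.png

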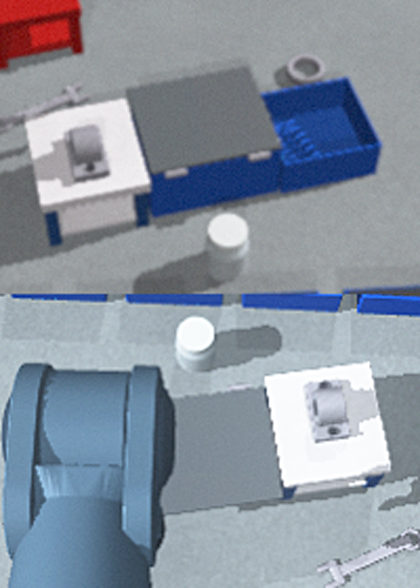

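The housing stands upright on the stand, near its middle (top crop about (328,410)); the lid is clear and shut. A quick position check, then a dry run of the lift path through IK.

```bash
python3 - <<'E'
from h import *
im=cv2.imread('pics/top2.png')[145:225,300:375];cv2.imwrite('pics/c2b.png',cv2.resize(im,None,fx=7,fy=7,interpolation=2))
u=[328/2.1+180,(409-294)/2.1+120];p=ray("top",[u],.1215)[0][:2];print((p-st)@ex,(p-st)@ey)
def sched(a): return float(np.interp(a,[0,.2,.9,1.9],[1.1,1.1,.85,.75]))
for a in np.arange(0,1.91,.1):
    P,r=liftpose(a,sched(a),.196,s=.026);q=ik(P,r);print(round(a,1),np.round(P,3),None if q is None else np.round(q,2))
for g in(.03,.06):
    print(ik(*liftpose(0,1.1,.196,s=.026,gap=g)))
E
```

```text
0.011057381919853313 -0.0003031673012371048
0.0 [ 0.509 -0.015  0.072] [-0.28  0.08 -0.91  0.16  0.21 -0.43]
0.1 [ 0.51  -0.015  0.089] [-0.28  0.05 -0.88  0.21  0.21 -0.43]
0.2 [ 0.512 -0.014  0.105] [-0.28  0.03 -0.85  0.26  0.21 -0.43]
0.3 [ 0.517 -0.013  0.12 ] [-0.29 -0.   -0.86  0.26  0.23 -0.43]
0.4 [ 0.523 -0.012  0.136] [-0.29 -0.03 -0.86  0.25  0.24 -0.42]
0.5 [ 0.531 -0.01   0.15 ] [-0.29 -0.05 -0.86  0.24  0.26 -0.42]
0.6 [ 0.541 -0.009  0.164] [-0.29 -0.07 -0.85  0.23  0.27 -0.41]
0.7 [ 0.551 -0.006  0.178] [-0.29 -0.08 -0.85  0.2   0.29 -0.4 ]
0.8 [ 0.563 -0.004  0.19 ] [-0.28 -0.08 -0.85  0.18  0.3  -0.38]
0.9 [ 0.575 -0.002  0.2  ] [-0.28 -0.08 -0.85  0.14  0.31 -0.37]
1.0 [0.586 0.    0.208] [-0.27 -0.07 -0.83  0.14  0.3  -0.36]
1.1 [0.597 0.003 0.214] [-0.26 -0.06 -0.81  0.14  0.3  -0.35]
1.2 [0.61  0.005 0.22 ] [-0.25 -0.05 -0.79  0.13  0.3  -0.33]
1.3 [0.622 0.008 0.224] [-0.24 -0.03 -0.77  0.12  0.29 -0.32]
1.4 [0.635 0.01  0.227] [-0.22 -0.01 -0.75  0.11  0.29 -0.31]
1.5 [0.649 0.013 0.228] [-0.21  0.01 -0.73  0.09  0.28 -0.3 ]
1.6 [0.662 0.016 0.229] [-0.2   0.04 -0.72  0.07  0.28 -0.29]
1.7 [0.676 0.018 0.227] [-0.19  0.06 -0.7   0.04  0.28 -0.28]
1.8 [0.689 0.021 0.225] [-0.18  0.09 -0.69  0.02  0.27 -0.27]
1.9 [0.702 0.023 0.221] [-0.18  0.11 -0.68 -0.01  0.27 -0.26]
[-0.3200573   0.05973795 -0.98312059  0.11118286  0.22574155 -0.46813042]
None
```

View pics/c2b.png

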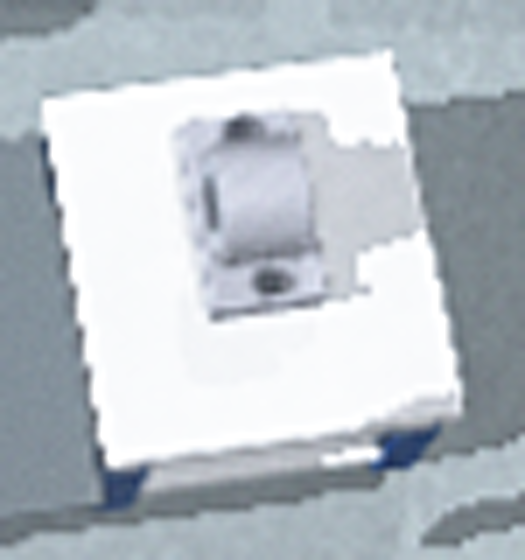

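Housing at (+11, 0) mm in the stand frame. Next, approach under the lip with the gripper closed.

```bash
python3 - <<'E'
from h import *
gripper_to(0.0)
P,r=liftpose(0,1.1,.196,s=.026,gap=.03)
up=P+[0,0,.14]
print(P,ik(up,r))
move_ptp(up,r)
move_linear(P,r,rate=.12)
print(read_clock(),read_ft_force(),read_grip_width())
P1,_=liftpose(0,1.1,.196,s=.026,gap=-.006)
print(move_linear(P1,r,rate=.04,max_force=3),read_eef_pos(),liftpose(0,1.1,.196,s=.026)[0],read_ft_force(),read_clock())
for n in("scene","top"):
    cv2.imwrite(f"pics/{n}3.png",snapshot(n)[:,:,::-1])
a=cv2.imread('pics/scene3.png')[150:290,190:390];b=cv2.imread('pics/top3.png')[120:260,180:380]
cv2.imwrite('pics/c3.png',cv2.resize(np.hstack([a,b]),None,fx=2,fy=2,interpolation=2))
E
```

```text
[ 0.48269896 -0.02004123  0.05873117] [-0.3200573  -0.15029683 -0.73218882  0.5721494   0.22574155 -0.46813042]
15.9833 [-0.16487801  0.10207433  0.41569424] -0.0005243743076097977
True [ 0.50835037 -0.014756    0.07180531] [ 0.50892327 -0.01483442  0.07233905] [-1.008462    0.32852959 -0.69465529] 16.7
```

View pics/c3.png

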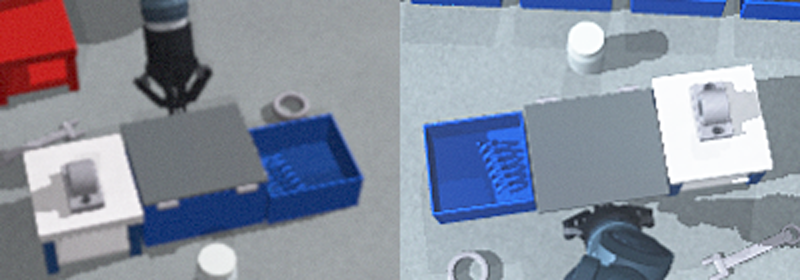

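Contact came within 1 mm of the prediction: the fingertip is under the lip (scene crop (178,108)). Now lift along the arc.

```bash
cat >> h.py <<'E'
def sched(a): return float(np.interp(a,[0,.2,.9,1.9],[1.1,1.1,.85,.75]))
def lift(a0,a1,rate=.1,step=.15):
    for a in np.linspace(a0,a1,int(np.ceil((a1-a0)/step))+1)[1:]:
        P,r=liftpose(a,sched(a),.196,s=.026)
        hit=move_linear(P,r,rate=rate,max_force=20)
        print(round(a,2),hit,np.round(read_eef_pos()-P,4),np.round(read_ft_force(),1),read_clock())
        if hit: return
def pic(k):
    for n in("scene","top"):
        cv2.imwrite(f"pics/{n}{k}.png",snapshot(n)[:,:,::-1])
    a=cv2.imread(f'pics/scene{k}.png')[150:290,190:390];b=cv2.imread(f'pics/top{k}.png')[120:260,180:380]
    cv2.imwrite(f'pics/c{k}.png',cv2.resize(np.hstack([a,b]),None,fx=2,fy=2,interpolation=2))
E
python3 - <<'E'
from h import *
lift(0,.6);pic(4)
E
```

```text
0.15 False [-0.0028  0.0006 -0.0015] [-4.5  0.4 -0.1] 17.2
0.3 False [-0.0005  0.0001  0.0001] [-5.3 -0.6  0.1] 17.6
0.45 False [ 0.0014 -0.0003  0.0016] [ 0.  -0.8 -1.6] 18.0
0.6 False [ 0.0006 -0.0001  0.0008] [-0.7 -0.3  0.1] 18.4
```

View pics/c4.png

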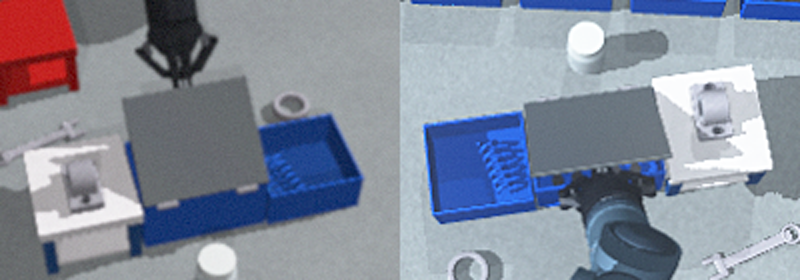

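The lid is rising on the fingertip and the housing hasn't moved. Continuing over the top.

```bash
python3 - <<'E'
from h import *
lift(.6,1.8,rate=.1);sleep(.3);pic(5);print(read_ft_force())
E
```

```text
0.73 False [ 0.0006 -0.0001  0.0008] [-2.1 -0.4 -0.5] 18.875
0.87 False [ 0.     -0.      0.0001] [-0.4 -0.7  0.3] 19.25
1.0 False [ 0.0009 -0.      0.0008] [-1.1 -0.8 -0.2] 19.5833
1.13 False [0.001  0.     0.0009] [-0.1  0.1 -0.3] 19.9167
1.27 False [0.0009 0.0001 0.0006] [ 0.  -0.4 -1.4] 20.25
1.4 False [0.0007 0.0001 0.0004] [-0.1  0.1  0.2] 20.5833
1.53 False [0.0005 0.0001 0.    ] [-0.5 -0.3 -0.1] 20.9167
1.67 False [ 0.0001  0.0001 -0.0003] [-0.2  1.1 -0.3] 21.25
1.8 False [-0.0002  0.0001 -0.0005] [-1.   0.  -0.4] 21.5833
[ 0.17167887  0.01656618 -0.05434504]
```

View pics/c5.png

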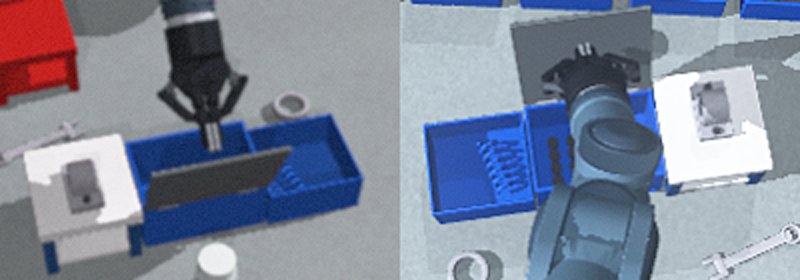

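```bash
python3 - <<'E'
from h import *
p=read_eef_pos()
move_linear(p+np.array([*(-ex*.1),.06]),rate=.12)
p=read_eef_pos()
q=case-ex*.16
move_ptp([q[0]-.03,q[1]+.1,.3],DOWN)
sleep(.5);pic(6);print(read_clock(),read_ft_force())
im=cv2.imread('pics/scene6.png');
E
```

```text
25.2417 [-0.36286763 -0.42109499  0.67660156]
```

View pics/c6.png

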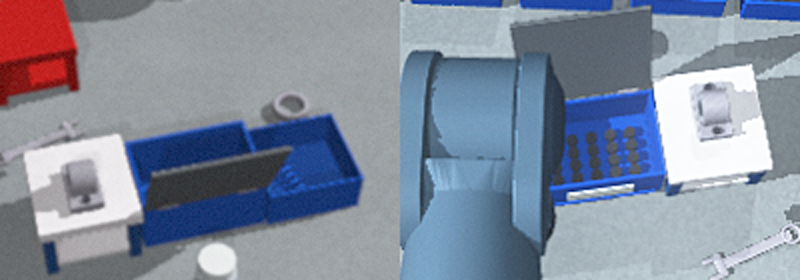

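View pics/scene6.png

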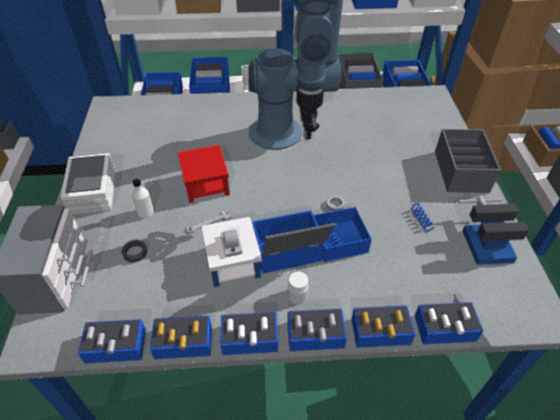

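The lid rests open (scene (265,242)–(336,225)), the housing is upright on the stand at (232,240), and the arm is clear. One angle check before handing in.

```bash
python3 - <<'E'
from h import *
for a in(1.7,1.85,1.95):
    P=[[*(hinge-ex*.162*np.cos(a)+ey*s),.1005+.162*np.sin(a)] for s in(-.095,.095)]
    print(a,np.round(proj("scene",P),1).tolist(),np.round(proj("top",P),1).tolist())
finish_job();print(read_clock())
E
```

```text
1.7 [[262.7, 221.8], [331.7, 208.3]] [[308.3, 134.7], [235.7, 144.8]]
1.85 [[264.9, 229.8], [334.5, 215.9]] [[306.6, 127.2], [234.7, 137.1]]
1.95 [[266.3, 235.5], [336.2, 221.4]] [[305.5, 122.8], [234.2, 132.6]]
the job is handed in; nothing more can be done
the job is handed in; nothing more can be done
```

The housing is on the white stand and the lid stands open on its own. I handed the job in at about 25 s on the robot's clock, well under the 58 s limit; no verdict is reported.

- **Housing:** I pushed it off the shut lid with two low fingertips. The push took about 3 N sideways. After the push it measured about +11 mm (x) and 0 mm (y) from the stand's centre, and it was upright in both camera views. It looked unchanged in the last pictures, though I did not measure it again.
- **Lid:** I lifted it by the lip with the closed fingertips and followed its arc past upright, with at most about 5 N on the tool. The edge positions I picked by eye in both pictures match the 1.95 rad stop best. The scene view is about 4–6 px beyond that prediction, on the more-open side. I only ran this comparison in the same step as the hand-in.
- **Everything else:** The arm was parked clear with the wrist force near zero. The springs, rings, wrench, jar and oil bottle looked unmoved in the last pictures, but I did not measure them. No check failed.

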